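# Lock the die ring and work the ejector pedal

### The arm

A 6-joint arm with a two-finger parallel gripper is mounted at the origin on the work surface. World frame = base frame: x ahead of the robot, y to its left, z up, the work surface at z = 0. Lengths are in m, angles in rad, forces in N, time in s.
With the tool pointing down it reaches from about 0.35 to 0.875 m from the base axis. Payload 15.5 kg.
Tool frame: the origin (TCP) lies where the fingers leave the gripper's body, on its centre line; the fingertips stand 73 mm ahead of it and the grasp point (between the pads) lies 54 mm ahead of it (hold_point_z is the distance from the TCP to the grasp point, in m); z points along the fingers, y is the line along which they close (so a half turn about z gives the same grasp; the last joint's range is limited). The gripper opens to 85 mm and grips with 20 to 120 N. Pads are 22 mm wide; open, the fingers measure 114 mm over their backs; the gripper's body (76 mm by 85 mm) begins 54 mm behind the grasp point. The pads swing forward as they close: fully open they stand 13 mm farther back than shut.
Start: joints at [-1.22, 0.494, 1.345, -0, 1.302, -0.096], TCP at [0.27, -0.564, 0.304] pointing down, gripper open.
Joint ranges: [-2.91, 2.91], [-0.82, 2.16], [0.22, 2.67], [-1.22, 4.37], [0.12, 2.79], [-3.08, 3.08]. Speed limits (rad/s): [1.89, 1.89, 2.57, 3.01, 3.01, 3.01].

### API

Orientations are given as a rotation vector (axis times angle).
In Python, from plant import * gives the robot as it stands. The module is installed in compiled form; this text tells all that it offers.
- The arm moves only by the tool drive_tool, never from a script. Its argument "plan" is text: rows parted by semicolons, each of 7 numbers parted by spaces: the shift along the tool's x, y, z normalised to -1 to 1, where 1 is 100 cm, then the turn, a rotation vector about the tool's x, y, z normalised to -1 to 1, where 1 is 180 degrees, then the opening, from -1 (shut) to 1 (fully open). A call has 1 to 12 rows; each row is the pose to reach, as a shift and turn from the pose commanded when the call began, along the tool's axes at that moment, turning the shorter way round; what a row does not reach only later rows make up. A row lasts 1/12 s, in which the tool goes at most 41.7 mm and 7.16 degrees, less where a joint would pass 70% of its speed; a pose out of reach is approached as far as the arm can. A call with a number of a shift or a turn outside -1 to 1 is refused whole. A call with a gripper value outside its range is refused whole. The fingers move at their own pace and stop on an object; "grip_force" is the grip in N (left out, the last holds). Time passes only in rows, so rows that repeat a pose let the fingers close. It gives the time, the measured TCP pose, the force, the opening and the grip force at its end, in the units of the state.
- state(): the state, without advancing time (a new reading comes with each control period).
- grab_frame(name): name is "scene" or "top"; returns a dict with "img" (384x512x3 uint8, red, green, blue), "camera_matrix" (3x3 intrinsics, pixels), "origin" and "rotation" of the camera in the world. Camera axes: x right, y down, z forward; pixel columns grow to the right and rows downward; lengths in m; the calibration is good to about 2 mm. A picture is of the moment at which its call begins. There is no depth.
- sign_off(): hands the job in; it is judged then, once.
Trained networks look in a picture, given as the dict that the camera call returned (one of the last four; its "shot" number tells which), for a name from the list of things; names that differ only in an ending like _2 or _b are one class to them, and where a whole thing is asked for, a point or a joint stands for the part that bears it (a point fixed in the world has none). Each returns a list of dicts, best first, with "confidence" (0 to 1); they miss things now and then, are a little off and sometimes report something else, mostly with a low value. They report only what shows in the picture. A call takes as long as a camera call. They do not tell look-alikes from the thing itself.
- boxes_of(picture, thing): "position" ([x, y, z] in m, in the coordinates of the camera as it stood for that picture, good to about 4 mm: the middle of the surface that is visible of it).
- spot_point(picture, thing): "position" ([x, y, z] in m, in the coordinates of the camera as it stood for that picture, good to about 4 mm: a listed point, or the origin of a listed thing).
The state is a dict: "time_s": time; "joint_positions": joint angles; "qd": joint speeds; "tau": joint torques, N m; "eef_pos": TCP position; "tool_rot": TCP orientation; "force": force on the tool from outside, world axes, zero at the start; "moment": the same for the moment, N m; "finger_gap": finger opening in m; "grasp_force": force on a finger pad.
Only numpy, scipy, OpenCV 4.12 (cv2) and the standard library are available. Lean on these libraries where they do the work, as an engineer would, in place of code of your own. Each camera call takes 0.05 s, during which the arm holds its last target. There are 200 camera calls.

### The job

On the sole-stamping stand, turn the knurled lock ring clockwise (seen from above), roughly six tenths of a turn (letting go and taking it again as needed), until its little tab lines up with the raised locked mark on the deck, and let go of it. Only when the ring is locked, press the sprung pedal down to its stop, hold it there a moment so that the ejector works, then let it spring back up. Leave the ring on its mark and the hammer, tin and shoe last where they are.

Things in the scene. Friction and masses are not known exactly. Their poses are not given: they have to be found in the camera images.
- die_stand: Fixed green cast stand: 170 x 170 x 12 mm base plate, pillar, and a round deck 160 mm across whose top is 82 mm above the table. Origin under its centre, on the ring's vertical axis; its x axis points from the centre to the locked mark.
- ring_top (a point): Centre of the lock ring's top face, 114 mm above the table, on the vertical axis it turns about. The ring is plain knurled steel, 56 mm outside diameter, 40 mm bore, 32 mm tall, and stands on the deck; it can turn but not lift. A brass die fills its bore to 6 mm below the ring's top. Nothing stands above the ring. The point's x axis points towards the ring's tab.
- ring_tab (a point): Outer end of the ring's only tab: a flat radial steel tab 11 mm wide and 5 mm thick low on the ring, just above the deck, reaching 58 mm from the axis.
- locked_mark (a point): Inner end (60 mm from the axis) of the locked mark: a fixed raised steel block on the deck, 18 mm long radially, 11 mm wide, 7 mm tall. The ring is locked when its tab points straight at this block.
- lock_ring (a joint): Turn of the lock ring in rad, growing clockwise seen from above; 4.30 = tab exactly at the locked mark. It can turn from 0 to 4.70 (stops), so it passes the mark a little, and cannot go round the other way. It starts between 0.2 and 0.8. Stiff: stays where it is left.
- pedal_stand: Fixed low green casting of the pedal, base 190 x 120 x 12 mm, with two hinge cheeks 60 mm tall at its +x end. Origin under its centre; x runs from the pedal's free end to its hinge, 65 mm along x, 45 mm up, hinge axis along y.
- pedal_pad (a point): Point to press: on top of the pedal's black rubber tread, midway across, 115 mm from the hinge (at rest about 80 mm above the table, pressed about 52 mm). The pedal is a steel plate 88 mm wide, 150 mm from hinge to free end, tilted up to its free end at rest and level when fully down.
- pedal (a joint): Pedal angle in rad: 0 = up (at rest), 0.25 = down on its stop. Its spring needs about 5 N at the pad to start and about 10 N at the stop.
- hammer: Bystander: hammer lying on the table, to be left alone. Origin under its middle.
- tin: Bystander: closed tin, 72 mm across, 85 mm tall, to be left alone. Origin under its centre.
- last: Bystander: grey plastic shoe last, about 200 x 80 x 88 mm, to be left alone. Origin under its middle.
Mind the look-alikes: they are no part of the job. Leave any orange look-alike of the die_stand alone.

How it is judged:
By the outcome, as a careful person would: the job done as asked, in the order asked, and still so for the second after the job is handed in, with the robot touching nothing.
It also fails if it takes over 72 s, if anything falls off the work surface, if the arm or the gripper's body presses on something with over 40 N, if the wrist force passes 120 N, or if a joint passes its speed limit or range.

## Working session

There is one attempt and no reset: what is moved stays moved. The work goes in short steps, Python scripts to look and compute and a tool call to move; the robot and the scene stay as the last step left them, time stands still between calls to the robot, and variables do not carry over. Pictures are saved under pics/ and viewed, at most 10 in all, crops included, and the job is handed in when it is done.

Besides the shell and the picture viewer there is one more tool, called after ">>>" in YAML: its name, and indented under it one key for each argument. drive_tool: Moves the arm, as the interface text tells. Its arguments: {"type":"object","properties":{"plan":{"type":"string"},"grip_force":{"type":"number"}},"required":["plan"]}

```bash
mkdir -p pics; cat > h.py <<'E'
from plant import *
import numpy as np, cv2
from scipy.spatial.transform import Rotation as R
def W(f,p): return np.array(f["origin"])+np.array(f["rotation"])@np.array(p)
def save(f,n): cv2.imwrite("pics/"+n,cv2.cvtColor(f["img"],cv2.COLOR_RGB2BGR))
def pix(f,w):
    c=np.array(f["rotation"]).T@(np.array(w)-f["origin"]); q=f["camera_matrix"]@c; return q[:2]/q[2]
E
python3 - <<'E'
from h import *
np.set_printoptions(precision=3,suppress=True)
for n in("scene","top"):
    f=grab_frame(n); save(f,n+"1.png"); print(n,f["origin"])
    for t in("die_stand","ring_top","ring_tab","locked_mark","pedal_stand","pedal_pad","hammer","tin","last"):
        for d in spot_point(f,t)[:3]:
            w=W(f,d["position"]);print(t,round(d["confidence"],2),w,pix(f,w).round())
s=state();print(s["time_s"],s["eef_pos"],s["tool_rot"],s["finger_gap"])
E
```

```text
scene [1.351 0.237 0.926]Traceback (most recent call last):
  File "<stdin>", line 7, in <module>
  File "h.py", line 7, in pix
    c=np.array(f["rotation"]).T@(np.array(w)-f["origin"]); q=f["camera_matrix"]@c; return q[:2]/q[2]
                                                             ~~~~~~~~~~~~~~~~~~^~
ValueError: matmul: Input operand 1 does not have enough dimensions (has 0, gufunc core with signature (n?,k),(k,m?)->(n?,m?) requires 1)
```

```bash
cat > h.py <<'E'
from plant import *
import numpy as np, cv2
from scipy.spatial.transform import Rotation as R
np.set_printoptions(precision=4,suppress=True)
def rot(f):
    r=np.array(f["rotation"],float)
    return r if r.shape==(3,3) else (R.from_rotvec(r) if r.size==3 else R.from_quat(r)).as_matrix()
def W(f,p): return np.array(f["origin"])+rot(f)@np.array(p)
def save(f,n): cv2.imwrite("pics/"+n,cv2.cvtColor(f["img"],cv2.COLOR_RGB2BGR))
def pix(f,w):
    c=rot(f).T@(np.array(w)-f["origin"]); q=np.array(f["camera_matrix"])@c; return q[:2]/q[2]
def onz(f,u,v,z):
    d=rot(f)@np.linalg.solve(f["camera_matrix"],[u,v,1.]); o=np.array(f["origin"]); return o+d*(z-o[2])/d[2]
E
python3 - <<'E'
from h import *
for n in("scene","top"):
    f=grab_frame(n); save(f,n+"1.png"); print(n,f["origin"],f["rotation"])
    for t in("die_stand","ring_top","ring_tab","locked_mark","pedal_stand","pedal_pad","hammer","tin","last"):
        for d in spot_point(f,t)[:3]:
            w=W(f,d["position"]);print(t,round(d["confidence"],2),w,pix(f,w).round())
s=state();print(s["time_s"],s["eef_pos"],s["tool_rot"],s["finger_gap"])
E
```

```text
scene [1.3507 0.2373 0.926 ] [-1.5301 -2.0079  0.8516]
die_stand 0.84 [ 0.4979  0.2124 -0.0027] [315. 214.]
die_stand 0.73 [ 0.2496  0.2342 -0.0021] [330. 168.]
ring_top 0.61 [0.4983 0.2099 0.1146] [318. 189.]
ring_top 0.44 [0.2504 0.2389 0.1194] [336. 143.]
ring_tab 0.72 [0.4511 0.186  0.0853] [312. 184.]
ring_tab 0.58 [0.2163 0.1883 0.0863] [322. 142.]
locked_mark 0.93 [0.5587 0.2049 0.0884] [312. 208.]
locked_mark 0.72 [0.3108 0.2178 0.0858] [327. 159.]
pedal_stand 0.68 [ 0.5495 -0.1533  0.0023] [206. 203.]
pedal_pad 0.63 [ 0.506  -0.1551  0.0844] [208. 177.]
hammer 0.89 [ 0.5952 -0.5314 -0.0011] [101. 192.]
tin 0.71 [ 0.7597 -0.0328 -0.0025] [219. 261.]
last 0.96 [0.5453 0.5126 0.0005] [409. 244.]
last 0.31 [0.5014 0.2077 0.1122] [317. 190.]
top [ 0.4242 -0.0007  1.5523] [-2.2036  2.1721 -0.0894]
die_stand 0.9 [ 0.251   0.237  -0.0003] [190. 265.]
die_stand 0.85 [0.5013 0.2129 0.0018] [198. 200.]
ring_top 0.5 [0.2511 0.2335 0.1132] [186. 269.]
ring_top 0.47 [0.4997 0.2074 0.1112] [195. 199.]
ring_top 0.46 [ 0.5936 -0.5366 -0.0021] [390. 179.]
ring_tab 0.68 [0.4504 0.1812 0.0831] [203. 213.]
ring_tab 0.44 [0.2183 0.1849 0.0864] [201. 277.]
locked_mark 0.9 [0.5584 0.2028 0.0814] [198. 184.]
locked_mark 0.8 [0.3132 0.2209 0.0828] [192. 251.]
pedal_stand 0.7 [ 0.5508  0.5093 -0.003 ] [122. 186.]
pedal_stand 0.26 [0.5584 0.2016 0.0818] [199. 184.]
pedal_pad 0.81 [ 0.505  -0.1559  0.0809] [295. 199.]
hammer 0.96 [ 0.5955 -0.5366  0.0012] [391. 179.]
tin 0.73 [ 0.7563 -0.0363  0.0037] [263. 136.]
last 0.56 [ 0.5468  0.511  -0.0032] [122. 187.]
1.1 [ 0.27   -0.5637  0.3039] [-3.0635 -0.696  -0.    ] 0.08529935955673307
```

View pics/scene1.png

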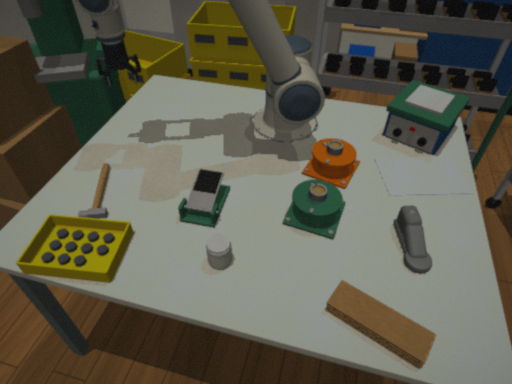

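View pics/top1.png

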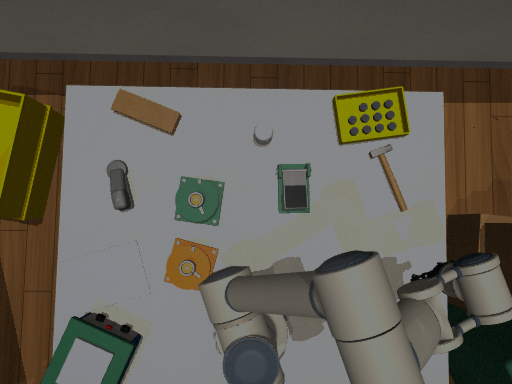

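The scene picture shows the green stand at about (315, 205) and its orange look-alike at about (333, 160). The pedal is at about (206, 195) and the tin at (219, 252). The top picture shows the green stand at (199, 200) with its tab pointing down-right, and the pedal at (294, 188) with its hinge towards +x. Next I refine the ring's position.

```bash
python3 - <<'E'
from h import *
from collections import defaultdict
acc=defaultdict(list)
for n in("scene","top"):
  for k in range(4):
    f=grab_frame(n)
    for t in("die_stand","ring_top","ring_tab","locked_mark","pedal_stand","pedal_pad"):
        for d in spot_point(f,t):
            w=W(f,d["position"])
            if d["confidence"]>.3 and w[0]>.4 and (-.3<w[1]<.3) and (('pedal' in t)==(w[1]<0)): acc[n,t].append(w)
  c=(0.4993,0.2105,.1); u,v=pix(f,c).astype(int)
  crop=f["img"][v-32:v+32,u-40:u+40]
  if n=="scene": A=crop
  print(n,u-40,v-32)
im=np.hstack([cv2.resize(x,(400,320),interpolation=cv2.INTER_CUBIC) for x in(A,crop)])
cv2.imwrite("pics/crop1.png",im[:,:,::-1])
for k,v in acc.items(): v=np.array(v);print(k,len(v),np.median(v,0),v.std(0))
E
```

```text
scene 277 160
top 155 167
('scene', 'die_stand') 4 [ 0.4972  0.2114 -0.0008] [0.0014 0.0009 0.0003]
('scene', 'ring_top') 5 [0.5005 0.2124 0.1124] [0.0206 0.0104 0.0105]
('scene', 'ring_tab') 3 [0.4508 0.1834 0.0849] [0.0008 0.0001 0.0006]
('scene', 'locked_mark') 4 [0.5571 0.2046 0.0898] [0.0015 0.0007 0.0014]
('scene', 'pedal_stand') 4 [ 0.5514 -0.1518  0.0027] [0.0019 0.0014 0.0005]
('scene', 'pedal_pad') 4 [ 0.5066 -0.1556  0.0818] [0.0006 0.001  0.0007]
('top', 'die_stand') 4 [0.5005 0.2095 0.0021] [0.0021 0.0017 0.0017]
('top', 'ring_top') 4 [0.5007 0.207  0.1106] [0.001  0.0013 0.0017]
('top', 'ring_tab') 3 [0.4491 0.1804 0.0815] [0.0015 0.0017 0.0009]
('top', 'locked_mark') 3 [0.5586 0.2012 0.0825] [0.0012 0.0003 0.0011]
('top', 'pedal_stand') 3 [ 0.5554 -0.1534  0.0014] [0.0023 0.0019 0.0008]
('top', 'pedal_pad') 4 [ 0.5099 -0.156   0.0795] [0.0011 0.0008 0.0008]
```

View pics/crop1.png

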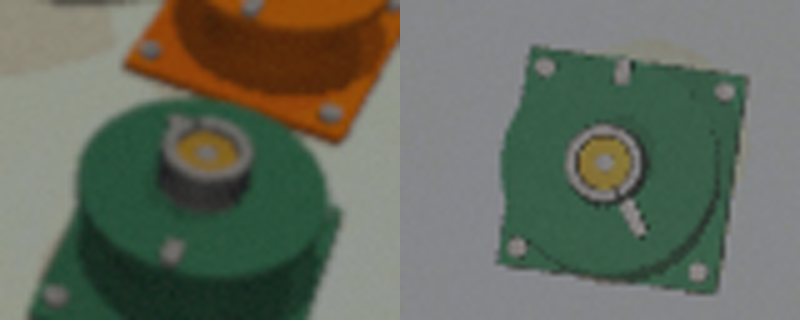

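The crop shows the ring's top centre at about (318, 190) in scene and (196, 199) in top. The tab points down-right, and the raised mark is at the top of the deck in the top view.

```bash
cat >> h.py <<'E'
def go(tx,ty,tz,yh):
    """shift/turn in move units to TCP target with tool down and tool y heading yh (deg)"""
    s=state(); Rm=R.from_rotvec(s["tool_rot"]).as_matrix()
    d=Rm.T@(np.array([tx,ty,tz])-s["eef_pos"])
    y=np.array([np.cos(np.radians(yh)),np.sin(np.radians(yh)),0]);z=np.array([0,0,-1.])
    T=np.column_stack([np.cross(y,z),y,z]); r=R.from_matrix(Rm.T@T).as_rotvec()
    print("shift",d,"turn",r/np.pi,"deg",np.degrees(r))
    print("now",s["time_s"],s["eef_pos"],"yh",np.degrees(np.arctan2(Rm[1,1],Rm[0,1])),"q",np.array(s["joint_positions"]),"F",np.array(s["force"]),"gap",s["finger_gap"],"gf",s["grasp_force"])
E
python3 - <<'E'
from h import *
f=grab_frame("top"); g=lambda u,v,z:onz(f,155+(u-400)/5-.4,167+v/5-.4,z)
c=g(605,163,.114);m=g(623,72,.089);t=g(640,232,.087)
c2=onz(grab_frame("scene"),277+207/5-.4,160+153/5-.4,.114)
a=lambda p,q:np.degrees(np.arctan2(*(p-q)[1::-1]))
print(c,c2,m,t)
for C in(c,c2,(c+c2)/2):print(a(m,C),a(t,C))
e=g(748,75,.012)-g(533,46,.012);e2=g(715,293,.012)-g(500,264,.012);print("edges",np.degrees(np.arctan2(e[1],e[0]))+90,np.degrees(np.arctan2(e2[1],e2[0]))+90)
go(.5,.21,.26,119)
E
```

```text
[0.4989 0.2065 0.114 ] [0.5031 0.2106 0.114 ] [0.5673 0.1986 0.089 ] [0.4503 0.1836 0.087 ]
-6.597858565459214 -154.79320070223892
-10.64395697363372 -152.879651156561
-8.56802855227529 -153.78928694783178
edges -6.861140490712344 -6.854054204071048
shift [ 0.5416 -0.5983  0.0439] turn [-0.      0.      0.9811] deg [ -0.0006   0.0036 176.5998]
now 4.0 [ 0.2701 -0.5636  0.3039] yh -64.40023162888444 q [-1.2195  0.4936  1.3455  0.      1.3025 -0.0955] F [ 0.7076  0.5793 -0.0651] gap 0.08541216080053031 gf 0.0
```

>>> drive_tool:
  plan: "0.54 -0.6 0.044 0 0 -0.47 1;0.54 -0.6 0.044 0 0 -0.47 1;0.54 -0.6 0.044 0 0 -0.47 1;0.54 -0.6 0.044 0 0 -0.47 1;0.54 -0.6 0.044 0 0 -0.47 1;0.54 -0.6 0.044 0 0 -0.47 1;0.54 -0.6 0.044 0 0 -0.47 1;0.54 -0.6 0.044 0 0 -0.47 1;0.54 -0.6 0.044 0 0 -0.47 1;0.54 -0.6 0.044 0 0 -0.47 1;0.54 -0.6 0.044 0 0 -0.47 1;0.54 -0.6 0.044 0 0 -0.47 1"
  grip_force: 60

```text
time_s: 5.0
eef_pos: [0.4111, -0.0827, 0.2769]
tool_rot: [1.789, 2.582, 0.0]
force: [1.7, -0.1, -0.4]
finger_gap: 0.0854
grasp_force: 0.0
```

```bash
python3 -c "
from h import *
go(.5,.209,.26,119)"
```

```text
shift [0.2419 0.1857 0.0168] turn [ 0.      0.0003 -0.5469] deg [  0.0015   0.0531 -98.4349]
now 5.0 [ 0.4111 -0.0827  0.2769] yh 20.565107979324345 q [-0.3413  0.2423  1.8599  0.      1.0386 -0.7002] F [ 1.7493 -0.0672 -0.436 ] gap 0.08535518148101863 gf 0.0
```

>>> drive_tool:
  plan: "0.242 0.186 0.017 0 0 -0.547 1;0.242 0.186 0.017 0 0 -0.547 1;0.242 0.186 0.017 0 0 -0.547 1;0.242 0.186 0.017 0 0 -0.547 1;0.242 0.186 0.017 0 0 -0.547 1;0.242 0.186 0.017 0 0 -0.547 1;0.242 0.186 0.017 0 0 -0.547 1;0.242 0.186 0.017 0 0 -0.547 1;0.242 0.186 0.017 0 0 -0.547 1;0.242 0.186 0.017 0 0 -0.547 1;0.242 0.186 0.017 0 0 -0.547 1;0.242 0.186 0.017 0 0 -0.547 1"

```text
time_s: 6.0
eef_pos: [0.5019, 0.2069, 0.2596]
tool_rot: [-0.451, 3.109, 0.0]
force: [0.2, -0.6, -0.5]
finger_gap: 0.0854
grasp_force: 0.0
```

```bash
python3 -c "
from h import *
f=grab_frame('scene')
for t in('ring_top','ring_tab','die_stand'):
  for d in spot_point(f,t)[:2]: print(t,d['confidence'],W(f,d['position']))
go(.5,.209,.16,119)"
```

```text
ring_top 0.79 [0.5026 0.2101 0.1116]
ring_top 0.43 [0.2499 0.2351 0.1178]
ring_tab 0.72 [0.4507 0.1852 0.0882]
die_stand 0.88 [0.251  0.2348 0.0001]
die_stand 0.6 [ 0.4984  0.2087 -0.0004]
shift [0.0012 0.0028 0.0997] turn [-0.     0.    -0.073] deg [ -0.0011   0.008  -13.1335]
now 6.2 [0.5019 0.2067 0.2597] yh 105.86646274443221 q [ 0.2806  0.4286  1.6045 -0.      1.1083 -1.5672] F [-0.0294  0.1498 -1.1468] gap 0.0854324210499524 gf 0.0
```

>>> drive_tool:
  plan: "0.001 0.002 0.03 0 0 -0.073 1;0.001 0.002 0.05 0 0 -0.073 1;0.001 0.002 0.065 0 0 -0.073 1;0.001 0.002 0.08 0 0 -0.073 1;0.001 0.002 0.09 0 0 -0.073 1;0.001 0.002 0.1 0 0 -0.073 1;0.001 0.002 0.1 0 0 -0.073 1"

```text
time_s: 6.78
eef_pos: [0.4999, 0.2081, 0.1582]
tool_rot: [0.791, -3.038, 0.0]
force: [0.4, -0.7, -0.5]
finger_gap: 0.0854
grasp_force: 0.0
```

>>> drive_tool:
  plan: "0 0 0 0 0 0 0;0 0 0 0 0 0 0;0 0 0 0 0 0 -0.5;0 0 0 0 0 0 -0.5;0 0 0 0 0 0 -0.5;0 0 0 0 0 0 -0.5;0 0 0 0 0 0 -0.5;0 0 0 0 0 0 -0.5"
  grip_force: 60

```text
time_s: 7.45
eef_pos: [0.5, 0.2098, 0.161]
tool_rot: [-0.793, 3.039, 0.004]
force: [-9.3, 16.6, 9.7]
finger_gap: 0.0552
grasp_force: 61.4
```

```bash
python3 -c "
from h import *
go(.5,.209,.16,119);print(state()['moment'])"
```

```text
shift [ 0.0004 -0.0007  0.001 ] turn [0.0006 0.0006 0.0014] deg [0.1082 0.1008 0.2444]
now 7.45 [0.5    0.2098 0.161 ] yh 119.24448762200011 q [ 0.286   0.5647  1.7028  0.0029  0.8728 -1.7971] F [-9.2566 16.6194  9.7156] gap 0.05524581379252582 gf 61.371702924370766
[ 2.3898  1.3458 -0.079 ]
```

>>> drive_tool:
  plan: "0 0.002 -0.003 0 0 0 0;0 0.002 -0.003 0 0 0 0;0 0.002 -0.003 0 0 0 0;0 0.002 -0.003 0 0 0 -0.5;0 0.002 -0.003 0 0 0 -0.5;0 0.002 -0.003 0 0 0 -0.5;0 0.002 -0.003 0 0 0 -0.5"
  grip_force: 60

```text
time_s: 8.03
eef_pos: [0.4997, 0.2101, 0.1618]
tool_rot: [0.793, -3.04, -0.0]
force: [9.3, 2.0, -35.3]
finger_gap: 0.0542
grasp_force: 85.5
```

```bash
python3 -c "
from h import *
go(.5,.209,.16,119);print(state()['moment'])"
```

```text
shift [ 0.0002 -0.0011  0.0018] turn [ 0.0001 -0.      0.0014] deg [ 0.0121 -0.0052  0.2486]
now 8.0333 [0.4997 0.2101 0.1618] yh 119.24857972869255 q [ 0.2878  0.5636  1.7016  0.0002  0.8766 -1.7937] F [  9.291    2.0167 -35.3267] gap 0.05419748264810546 gf 85.54610654711723
[ 1.1486 -1.081   0.1939]
```

>>> drive_tool:
  plan: "0 0 0.002 0 0 0 -0.5;0 0 0.002 0 0 0.02 -0.5;0 0 0.002 0 0 0.05 -0.5;0 0 0.002 0 0 0.08 -0.5;0 0 0.002 0 0 0.11 -0.5;0 0 0.002 0 0 0.14 -0.5;0 0 0.002 0 0 0.17 -0.5;0 0 0.002 0 0 0.2 -0.5;0 0 0.002 0 0 0.2 -0.5"
  grip_force: 80

```text
time_s: 8.78
eef_pos: [0.4999, 0.2092, 0.1616]
tool_rot: [0.195, 3.134, -0.002]
force: [1.7, -12.9, 3.0]
finger_gap: 0.054
grasp_force: 91.9
```

```bash
python3 -c "
from h import *
go(.5,.209,.16,0);print(state()['moment'])
for n in('scene','top'):
  f=grab_frame(n)
  for t in('ring_tab','ring_top'):
    for d in spot_point(f,t)[:2]: print(t,d['confidence'],W(f,d['position']))
"
```

```text
shift [-0.0002 -0.0002  0.0016] turn [0.0001 0.0006 0.4605] deg [ 0.0211  0.1065 82.8848]
now 8.7833 [0.4999 0.2092 0.1616] yh 82.88482541063533 q [ 0.2868  0.5635  1.7028 -0.0018  0.8742 -1.1586] F [  1.7149 -12.9032   2.9516] gap 0.05402399194756078 gf 91.85614764690399
[-1.3176 -0.3414 -0.122 ]
ring_tab 0.73 [0.4452 0.2196 0.0831]
ring_top 0.55 [0.4985 0.2087 0.1116]
ring_tab 0.4 [0.4452 0.2171 0.084 ]
```

>>> drive_tool:
  plan: "0 -0.001 0 0 0 0.03 -0.5;0 -0.001 0 0 0 0.065 -0.5;0 -0.001 0 0 0 0.1 -0.5;0 -0.001 0 0 0 0.135 -0.5;0 -0.001 0 0 0 0.17 -0.5;0 -0.001 0 0 0 0.205 -0.5;0 -0.001 0 0 0 0.24 -0.5;0 -0.001 0 0 0 0.275 -0.5;0 -0.001 0 0 0 0.31 -0.5;0 -0.001 0 0 0 0.345 -0.5;0 -0.001 0 0 0 0.38 -0.5;0 -0.001 0 0 0 0.4 -0.5"

```text
time_s: 10.08
eef_pos: [0.4986, 0.2076, 0.1616]
tool_rot: [1.999, 2.422, -0.004]
force: [-7.2, -18.0, 11.4]
finger_gap: 0.054
grasp_force: 92.8
```

>>> drive_tool:
  plan: "0 0 0 0 0 0.03 -0.5;0 0 0 0 0 0.065 -0.5;0 0 0 0 0 0.1 -0.5;0 0 0 0 0 0.135 -0.5;0 0 0 0 0 0.17 -0.5;0 0 0 0 0 0.205 -0.5;0 0 0 0 0 0.24 -0.5;0 0 0 0 0 0.275 -0.5;0 0 0 0 0 0.31 -0.5;0 0 0 0 0 0.345 -0.5;0 0 0 0 0 0.38 -0.5;0 0 0 0 0 0.4 -0.5"

```text
time_s: 11.08
eef_pos: [0.4968, 0.2082, 0.1615]
tool_rot: [3.041, 0.785, -0.007]
force: [-18.9, -5.9, 20.5]
finger_gap: 0.0541
grasp_force: 93.7
```

```bash
python3 -c "
from h import *
go(.5,.209,.16,-85);print(state()['moment'])
for n in('scene','top'):
 for k in range(2):
  f=grab_frame(n)
  for t in('ring_tab','locked_mark'):
    for d in spot_point(f,t)[:2]:
      w=W(f,d['position'])
      if w[0]>.4: print(n,t,d['confidence'],w,np.degrees(np.arctan2(w[1]-.209,w[0]-.5)))
 u,v=pix(f,(.5,.209,.1)).astype(int); c=cv2.resize(f['img'][v-32:v+32,u-40:u+40],(400,320),interpolation=cv2.INTER_CUBIC)
 A=c if n=='scene' else np.hstack([A,c])
cv2.imwrite('pics/crop2.png',A[:,:,::-1])
"
```

```text
shift [0.0032 0.0009 0.0015] turn [0.0002 0.0015 0.133 ] deg [ 0.0271  0.2715 23.9321]
now 11.0833 [0.4968 0.2082 0.1615] yh -61.06793315291196 q [ 0.2863  0.562   1.7071 -0.0007  0.8772  1.3526] F [-18.8724  -5.8986  20.4502] gap 0.05412549885671073 gf 93.70030459016562
[-1.6413  2.553   0.1995]
scene ring_tab 0.66 [0.5534 0.2373 0.0859] 27.89306179770518
scene ring_tab 0.62 [0.5002 0.2092 0.1109] 50.2680761799658
scene locked_mark 0.73 [0.5572 0.2037 0.0887] -5.309999849334478
scene ring_tab 0.61 [ 0.758  -0.0309 -0.0017] -42.91398702656758
scene ring_tab 0.5 [0.5556 0.2353 0.0873] 25.298856536060043
scene locked_mark 0.73 [0.5575 0.2014 0.087 ] -7.569520860299372
top ring_tab 0.33 [ 0.5541 -0.1529 -0.002 ] -81.50289524405919
top locked_mark 0.62 [0.5585 0.1982 0.08  ] -10.422989598465026
top locked_mark 0.19 [ 0.5517 -0.1539  0.001 ] -81.89948926929618
top ring_tab 0.48 [ 0.5526 -0.1542 -0.0002] -81.75188466168098
top locked_mark 0.88 [0.5597 0.2014 0.0821] -7.278943240095189
```

View pics/crop2.png

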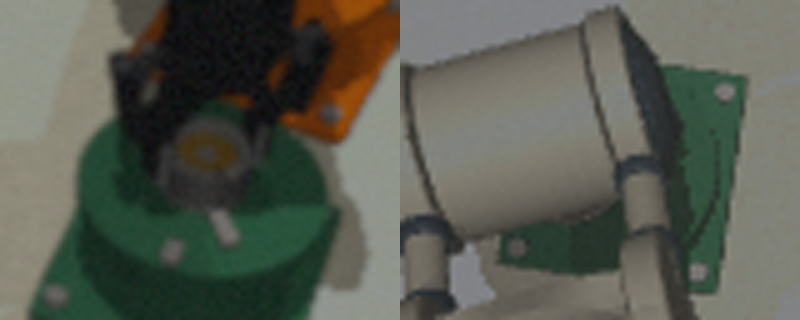

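The scene crop shows the tab at about (228, 230), still short of the mark at (172, 251). The ring turns with the gripper without slipping, and about 34° remain. I'll turn 29° and then look again.

>>> drive_tool:
  plan: "-0.001 0 -0.001 0 0 0.02 -0.5;-0.002 0 -0.001 0 0 0.05 -0.5;-0.002 0 -0.001 0 0 0.08 -0.5;-0.002 0 -0.001 0 0 0.11 -0.5;-0.002 0 -0.001 0 0 0.14 -0.5;-0.002 0 -0.001 0 0 0.16 -0.5;-0.002 0 -0.001 0 0 0.16 -0.5"

```text
time_s: 12.27
eef_pos: [0.4963, 0.2089, 0.1617]
tool_rot: [-3.141, -0.006, 0.003]
force: [-6.9, 13.4, -8.5]
finger_gap: 0.0538
grasp_force: 91.1
```

```bash
python3 -c "
from h import *
go(.5,.209,.16,-95);print(state()['moment'])
f=grab_frame('scene')
print(pix(f,(.4985,.209,.1145)),pix(f,(.4985,.209,.087)))
u,v=pix(f,(.5,.209,.1)).astype(int);print(u-30,v-20)
c=cv2.resize(f['img'][v-20:v+28,u-30:u+34],(768,576),interpolation=cv2.INTER_CUBIC)
cv2.imwrite('pics/crop3.png',c[:,:,::-1])
"
```

```text
shift [ 0.0037 -0.0001  0.0017] turn [-0.0002  0.0007  0.0289] deg [-0.0431  0.1246  5.2046]
now 12.2667 [0.4963 0.2089 0.1617] yh -89.79543217317239 q [0.2867 0.5606 1.7095 0.0018 0.8733 1.8527] F [-6.9349 13.4005 -8.5339] gap 0.05375745805602758 gf 91.12797629088163
[ 1.0408  1.092  -0.1302]
[317.7169 188.9925] [316.6854 195.1866]
287 172
```

View pics/crop3.png

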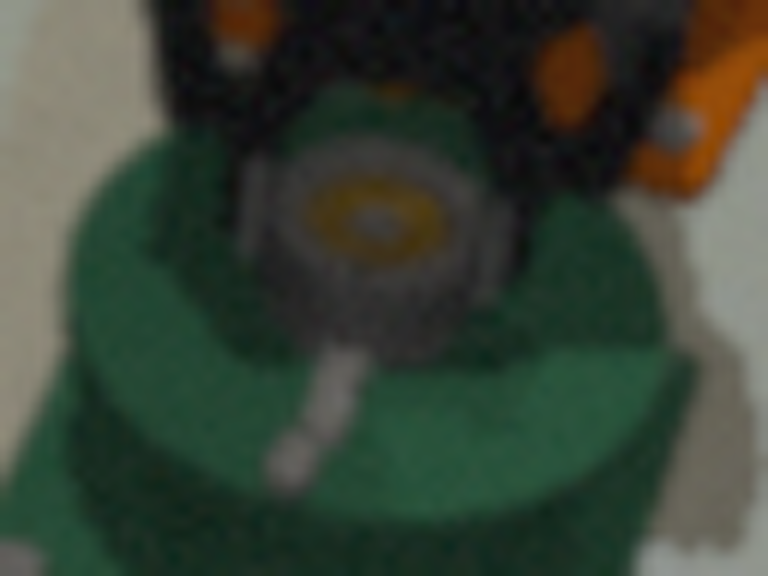

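The crop shows the tab ending at about (325, 425), just right of the mark at (290, 460) and a few degrees short of it. I'll measure the difference by back-projecting pixels.

```bash
cat > meas.py <<'E'
from h import *
f=[grab_frame('scene') for _ in range(4)]
im=np.mean([x['img'] for x in f],0); f=f[0]
hsv=cv2.cvtColor(im.astype(np.uint8),cv2.COLOR_RGB2HSV)
for C in((.4985,.2091),(.4985,.2105),(.4985,.2075)):
  out={}
  for name,z,r0,r1 in(('tab',.088,36,56),('mark',.089,62,76)):
    P=[];w=[]
    for v in range(175,235):
      for u in range(285,350):
        p=onz(f,u,v,z)[:2]-C; r=np.hypot(*p)*1000; a=np.degrees(np.arctan2(p[1],p[0]))
        R_,G,B=im[v,u]
        if r0<r<r1 and abs(a+5)<22:
          k=max(0,R_-0.75*G)   # green deck has low red
          P.append((a,k))
    P=np.array(P); k=np.clip(P[:,1]-0.3*P[:,1].max(),0,None)
    out[name]=(P[:,0]*k).sum()/k.sum()
  print(C,out,out['tab']-out['mark'])
E
python3 meas.py
```

```text
(0.4985, 0.2091) {'tab': np.float64(-1.760755497422686), 'mark': np.float64(-5.988717867333997)} 4.227962369911311
(0.4985, 0.2105) {'tab': np.float64(-3.3997715476892614), 'mark': np.float64(-7.140289068256157)} 3.740517520566896
(0.4985, 0.2075) {'tab': np.float64(0.26610422965499986), 'mark': np.float64(-4.538810591260261)} 4.804914820915261
```

>>> drive_tool:
  plan: "0 -0.001 0 0 0 0.012 -0.5;0 -0.001 0 0 0 0.023 -0.5;0 -0.001 0 0 0 0.023 -0.5;0 -0.001 0 0 0 0.023 -0.5"

```text
time_s: 12.85
eef_pos: [0.4963, 0.2092, 0.1617]
tool_rot: [3.14, -0.101, -0.004]
force: [-5.3, 4.2, -8.0]
finger_gap: 0.054
grasp_force: 91.2
```

```bash
python3 meas.py; python3 -c "
from h import *
go(.4965,.209,.24,-95)"
```

```text
(0.4985, 0.2091) {'tab': np.float64(-5.712195909527563), 'mark': np.float64(-6.1399575027980005)} 0.4277615932704375
(0.4985, 0.2105) {'tab': np.float64(-7.469676099978251), 'mark': np.float64(-7.2940684983695405)} -0.1756076016087107
(0.4985, 0.2075) {'tab': np.float64(-3.6987356294553586), 'mark': np.float64(-4.653923991118718)} 0.955188361663359
shift [ 0.      0.0002 -0.0783] turn [0.0001 0.0008 0.0074] deg [0.0256 0.1373 1.3236]
now 13.05 [0.4963 0.2091 0.1617] yh -93.67635626814932 q [0.2877 0.5609 1.7089 0.0006 0.8742 1.9223] F [-4.7135  3.8253 -7.0632] gap 0.0539954487771592 gf 91.23627914115787
```

The tab is on the mark to within about 0.5°, so I release it and rise.

>>> drive_tool:
  plan: "0 0 0 0 0 0 0.6;0 0 0 0 0 0 0.9;0 0 0 0 0 0 1;0 0 0 0 0 0 1;0 0 0 0 0 0 1;0 0 0 0 0 0 1;0 0 -0.02 0 0 0 1;0 0 -0.05 0 0 0 1;0 0 -0.08 0 0 0 1;0 0 -0.11 0 0 0 1;0 0 -0.13 0 0 0 1;0 0 -0.13 0 0 0 1"

```text
time_s: 14.05
eef_pos: [0.499, 0.2095, 0.2959]
tool_rot: [-3.138, 0.1, -0.01]
force: [1.1, 0.1, 0.0]
finger_gap: 0.0856
grasp_force: 0.0
```

```bash
python3 meas.py; python3 -c "
from h import *
go(.508,-.155,.26,-90)"
```

```text
(0.4985, 0.2091) {'tab': np.float64(-5.594157709624018), 'mark': np.float64(-6.165868281068905)} 0.5717105714448865
(0.4985, 0.2105) {'tab': np.float64(-7.326034336860893), 'mark': np.float64(-7.319847748881864)} -0.006186587979028602
(0.4985, 0.2075) {'tab': np.float64(-3.5614916819313334), 'mark': np.float64(-4.687026963678739)} 1.1255352817474056
shift [0.0341 0.3625 0.0309] turn [ 0.0001  0.0004 -0.0203] deg [ 0.0259  0.0749 -3.6594]
now 14.25 [0.4971 0.2089 0.2908] yh -93.65938887155814 q [ 0.2871  0.3882  1.5737 -0.      1.1811  1.9218] F [-0.029   0.2049  0.2173] gap 0.08555709304684872 gf 0.0
```

The ring stays on its mark. Next I go above the pedal with the fingers shut.

>>> drive_tool:
  plan: "0.034 0.363 0 0 0 0 -1;0.034 0.363 0 0 0 0 -1;0.034 0.363 0 0 0 0 -1;0.034 0.363 0.03 0 0 0 -1;0.034 0.363 0.03 0 0 0 -1;0.034 0.363 0.03 0 0 0 -1;0.034 0.363 0.03 0 0 0 -1;0.034 0.363 0.03 0 0 0 -1;0.034 0.363 0.03 0 0 0 -1;0.034 0.363 0.03 0 0 0 -1;0.034 0.363 0.03 0 0 0 -1;0.034 0.363 0.03 0 0 0 -1"

```text
time_s: 15.25
eef_pos: [0.5078, -0.1549, 0.2607]
tool_rot: [-3.139, 0.101, 0.003]
force: [-0.7, -0.7, -0.1]
finger_gap: -0.0001
grasp_force: 0.0
```

```bash
python3 -c "
from h import *
go(.508,-.156,.17,-93.66)
f=grab_frame('scene');save(f,'scene2.png')"
```

```text
shift [0.0004 0.0011 0.0907] turn [-0.0003  0.0006 -0.0002] deg [-0.0517  0.1073 -0.0284]
now 15.25 [ 0.5078 -0.1549  0.2607] yh -93.68841850520755 q [-0.4087  0.4128  1.6302  0.0002  1.1007  1.2264] F [-0.6592 -0.7014 -0.0792] gap -9.411717258112224e-05 gf 0.0
```

View pics/scene2.png

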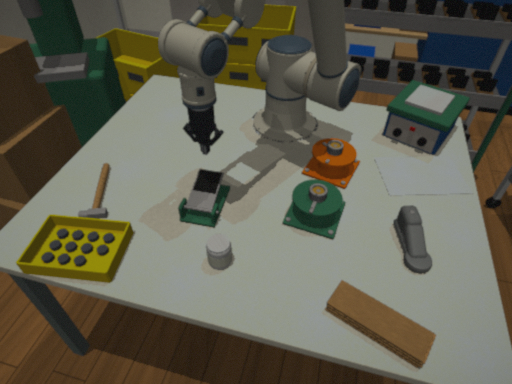

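The fingertips at (206, 152) are above the pedal tread at (208, 178), and the tab lines up with the mark at about (315, 208). Now I press.

>>> drive_tool:
  plan: "0 0.001 0.03 0 0 0 -1;0 0.001 0.06 0 0 0 -1;0 0.001 0.085 0 0 0 -1;0 0.001 0.1 0 0 0 -1;0 0.001 0.108 0 0 0 -1;0 0.001 0.114 0 0 0 -1;-0.001 0.001 0.12 0 0 0 -1;-0.002 0.001 0.125 0 0 0 -1;-0.003 0.001 0.13 0 0 0 -1;-0.003 0.001 0.13 0 0 0 -1"

```text
time_s: 16.13
eef_pos: [0.5057, -0.1555, 0.1321]
tool_rot: [3.14, -0.099, 0.002]
force: [-1.6, 2.8, 8.3]
finger_gap: 0.0001
grasp_force: 3.7
```

>>> drive_tool:
  plan: "0 0 0.002 0 0 0 -1;0 0 0.004 0 0 0 -1;0 0 0.005 0 0 0 -1;0 0 0.006 0 0 0 -1;0 0 0.006 0 0 0 -1"

```text
time_s: 16.55
eef_pos: [0.5053, -0.1555, 0.1266]
tool_rot: [3.14, -0.099, 0.0]
force: [-4.5, 1.5, 8.8]
finger_gap: 0.0003
grasp_force: 4.3
```

Not at the stop yet; a little more.

>>> drive_tool:
  plan: "0 0 0.001 0 0 0 -1;0 0 0.002 0 0 0 -1;0 0 0.003 0 0 0 -1;0 0 0.003 0 0 0 -1"

```text
time_s: 16.88
eef_pos: [0.5052, -0.1555, 0.1242]
tool_rot: [3.14, -0.099, 0.001]
force: [-9.5, 3.1, 25.0]
finger_gap: -0.0005
grasp_force: 12.3
```

Force jumped to 25 N, so it is on the stop. I hold there, then lift off.

>>> drive_tool:
  plan: "0 0 0 0 0 0 -1;0 0 0 0 0 0 -1;0 0 0 0 0 0 -1;0 0 0 0 0 0 -1;0 0 0 0 0 0 -1;0 0 0 0 0 0 -1;0 0 0 0 0 0 -1;0 0 0 0 0 0 -1;0 0 0 0 0 0 -1;0 0 0 0 0 0 -1;0 0 0 0 0 0 -1;0 0 0 0 0 0 -1"

```text
time_s: 17.88
eef_pos: [0.5052, -0.1555, 0.1243]
tool_rot: [3.14, -0.099, 0.001]
force: [-8.6, 2.4, 22.5]
finger_gap: -0.0001
grasp_force: 11.4
```

```bash
python3 -c "
from h import *
go(.505,-.155,.26,-93.66)
f=grab_frame('scene')
for d in spot_point(f,'pedal_pad')[:2]: print(d['confidence'],W(f,d['position']))"
```

```text
shift [-0.0001 -0.0004 -0.1357] turn [ 0.0001 -0.0001  0.0003] deg [ 0.0133 -0.0253  0.0595]
now 17.8833 [ 0.5052 -0.1555  0.1243] yh -93.60051201688775 q [-0.4116  0.6115  1.7615 -0.0001  0.7681  1.2221] F [-8.6336  2.3919 22.5032] gap -7.408907111441055e-05 gf 11.37943926412845
0.62 [ 0.5029 -0.1568  0.0527]
```

Pad height is 0.052 m, which is fully down. Now I lift off.

>>> drive_tool:
  plan: "0 0 -0.01 0 0 0 -1;0 0 -0.02 0 0 0 -1;0 0 -0.03 0 0 0 -1;0 0 -0.045 0 0 0 -1;0 0 -0.07 0 0 0 -1;0 0 -0.1 0 0 0 -1;0 0 -0.13 0 0 0 -1;0 0 -0.15 0 0 0 -1;0 0 -0.15 0 0 0 -1;0 0 -0.15 0 0 0 -1;0 0 -0.15 0 0 0 -1"

```text
time_s: 18.9
eef_pos: [0.505, -0.1558, 0.2725]
tool_rot: [-3.14, 0.1, 0.0]
force: [-0.9, 0.3, 0.4]
finger_gap: 0.0002
grasp_force: 0.0
```

```bash
python3 meas.py; python3 -c "
from h import *
f=grab_frame('scene')
for d in spot_point(f,'pedal_pad')[:2]: print(d['confidence'],W(f,d['position']))
f=grab_frame('top')
u,v=pix(f,(.5,.209,.1)).astype(int);print(u-30,v-24)
cv2.imwrite('pics/crop5.png',cv2.resize(f['img'][v-24:v+24,u-32:u+32],(768,576),interpolation=cv2.INTER_CUBIC)[:,:,::-1])
print(state()['force'])"
```

```text
(0.4985, 0.2091) {'tab': np.float64(-5.58758557276788), 'mark': np.float64(-6.1939716228577)} 0.6063860500898199
(0.4985, 0.2105) {'tab': np.float64(-7.298550578778447), 'mark': np.float64(-7.349484050970406)} 0.050933472191958984
(0.4985, 0.2075) {'tab': np.float64(-3.5764124983586467), 'mark': np.float64(-4.719844346174811)} 1.143431847816164
0.81 [ 0.5049 -0.1566  0.0822]
165 175
[ 0.0188 -0.038  -0.5906]
```

View pics/crop5.png

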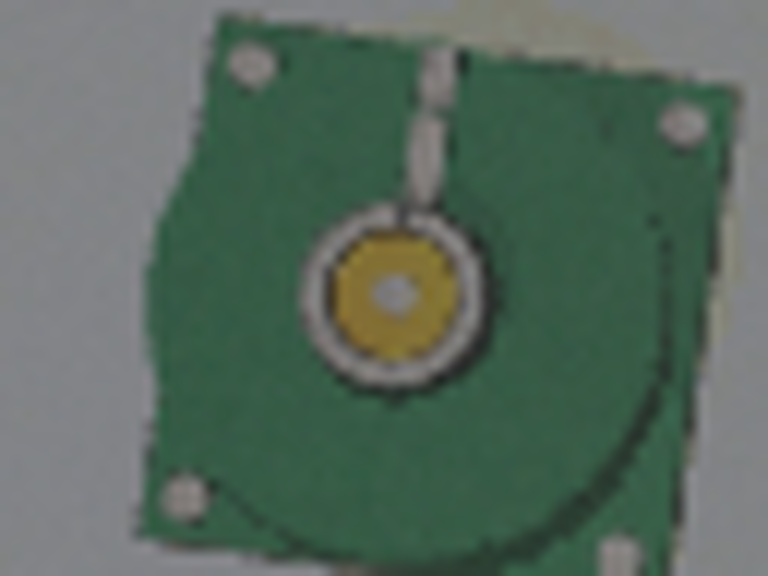

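The top crop shows the tab at (427, 155) in line with the mark at (438, 80). The pedal is back up and the robot touches nothing.

```bash
python3 -c "
from plant import *
print(sign_off())"
```

```text
the job is handed in; nothing more can be done
None
```

The lock ring is turned onto its locked mark (within about 1° by camera) and released, the pedal was then held on its stop for about a second and has sprung back up, and the job is handed in at about 19 s.

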